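Release the dryer cartridge from its quick coupler and weigh it

ROBOT

A 6-joint arm with a two-finger parallel gripper is mounted at the origin on a cart in front of the work surface, level with it; the furniture and walls round the work are solid. World frame = base frame: x ahead of the robot, y to its left, z up, the work surface at z = 0. Lengths are in m, angles in rad, forces in N, time in s.
With the tool pointing down it reaches from about 0.375 to 0.9 m from the base axis. Payload 3.1 kg.
Tool frame: the origin (TCP) lies midway between the tips of the shut fingers; the grasp point (between the pads) lies 19 mm behind it; x points along the fingers, z is the direction in which the jaws open and shut, and the axes are right-handed (so a half turn about x gives the same grasp; the last joint's range is limited). The gripper opens to 87 mm and grips with 3 to 60 N. Pads are 19 mm wide; open, the fingers measure 117 mm over their backs; the gripper's body (75 mm by 190 mm) begins 51 mm behind the grasp point.
Start: joints at [1.071, 0.527, 1.433, -0, 1.181, -0.178], TCP at [0.197, 0.593, 0.223] pointing down, gripper open.
Joint ranges: [-3.08, 3.08], [-0.75, 2.2], [0.22, 2.44], [-1.43, 4.57], [0, 2.65], [-2.85, 2.85]. Speed limits (rad/s): [2.79, 2.79, 3.14, 3.14, 3.14, 3.14].

INTERFACE

Orientations are given as a unit quaternion [x, y, z, w].
In Python, from rig import readout, imaging, robot gives the robot as it stands. The module is installed in compiled form; this text tells all that it offers.
- The arm moves only by the tool play_rows, never from a script. Its argument "rows" is text: rows parted by semicolons, each of 7 numbers parted by spaces: the turn, a rotation vector about the tool's x, y, z in rad, then the shift along the tool's x, y, z in mm, then the closure, from 0 (fully open) to 1 (shut). In form: ax ay az tx ty tz gripper; .... A call has 1 to 8 rows; each row shifts and turns the commanded pose from where the row before left it, along the tool's axes as they then stand; what a row does not reach is not made up. A row lasts 1/12 s, in which the tool goes at most 41.7 mm and 7.16 degrees, less where a joint would pass 70% of its speed; a pose out of reach is approached as far as the arm can. A call with a gripper value outside its range is refused whole. The fingers move at their own pace and stop on an object; "squeeze" is the grip in N (left out, the last holds). Time passes only in rows, so rows that do not move let the fingers close. It gives the time, the measured TCP pose, the force and the opening at its end, in the units of the state.
- readout.get_obs(): the state, without advancing time (a new reading comes with each control period).
- imaging.camera(name): name is "side" or "top"; returns the picture (480x640x3 uint8, blue, green, red); there is no depth.
- imaging.camera_info(name): a dict with "K" (3x3 intrinsics, pixels), "world_to_cam" (4x4, takes a point from world to camera coordinates). Camera axes: x right, y down, z forward; pixel columns grow to the right and rows downward; lengths in m; the calibration is good to about 2 mm. A picture is of the moment at which its call begins. camera_info takes no time and is no camera call.
- robot.hand_in(): hands the job in, once; it reports no verdict.
The state is a dict: "time": time; "q": joint angles; "joint_velocities": joint speeds; "joint_torque": joint torques, N m; "position": TCP position; "tool_rot": TCP orientation; "ft_force": force on the tool from outside, world axes, zero at the start; "moment": the same for the moment, N m; "grip_width": finger opening in m.
Only numpy, scipy, OpenCV 4.12 (cv2) and the standard library are available. Lean on these libraries where they do the work, as an engineer would, in place of code of your own. Each camera call takes 0.05 s, during which the arm holds its last target. There are 200 camera calls.

TASK

Pull the brass spring sleeve of the quick coupler straight back towards its block, until the dryer cartridge pops out on to its shoes, and let the sleeve snap fully home again. Then lift the cartridge off and lay it gently on its side, without dropping it, in the middle of the balance pan. Do not push the beaker, the timer or the tape roll about.

Things in the scene. Friction and masses are not known exactly. Their poses are not given: they have to be found in the camera images.
- coupler_stand: Fixed stand: grey base plate 325 x 90 x 12 mm with an aluminium block (x -128 to -88 mm, 96 mm high, 70 mm wide), the quick coupler and two white shoes under the cartridge. Origin on the bench below the coupler's mouth. x runs level along the coupler's axis, from the block to the cartridge; z up. The coupler's axis stands 75 mm above the bench.
- shoes (a point): Point midway between the two white shoes, on the coupler's axis. Along the stand's x the shoes lie 15 to 70 mm and 118 to 178 mm from its origin: tops 52 mm above the bench, side lips to 59 mm, 62 mm wide; end stop at 178 mm, 64 mm high. Between the shoes (48 mm, open down to the base plate) is room for fingers.
- sleeve_grip (a point): Centre of the brass sleeve of the coupler, on its axis; moves with it. Ribbed cylinder, 42 mm in diameter, 60 mm long along the stand's x (-55 to +5 mm when home), with a blue band, ending towards the block in a flange 52 mm in diameter, 7 mm thick.
- coupler_sleeve (a joint): Sleeve travel in m: 0 home (forward), growing as it is pulled back along the stand's -x, stop at 0.016. Its spring resists with 5 to 10 N and snaps it home when let go. Beyond about 0.009 the cartridge is unlocked and a spring pin pushes it out by itself within half a second; while the sleeve is home it cannot be pulled out.
- cartridge_center (a point): Centre of the dryer cartridge, on its axis (x). White cylinder 40 mm in diameter, 90 mm long, green bands, between square black collars 46 x 46 x 14 mm; steel nipple 34 mm long at the -x end, in the coupler. About 0.2 kg. Lies level on the shoes, centre 75 mm above the bench; 79 mm along the stand's x when locked, about 110 mm when popped out, then free to be lifted straight up.
- pan_center (a point): Middle of the upper surface of the balance's dark, level, fixed pan: 190 mm along this point's x, 172 mm along its y, about 59 mm above the bench. The display in front is no higher than the pan.
- beaker_100_mid (a point): Centre of a glass beaker, 55 mm across and 70 mm high, a bystander in front.
- lab_timer_mid (a point): Centre of a white digital timer lying on its back, 70 x 66 x 19 mm, a bystander in front.
- tape_roll_mid (a point): Centre of a roll of brown tape lying flat, 92 mm across and 48 mm high, a bystander on the right.

How it is judged:
By the outcome, as a careful person would: the job done as asked, in the order asked, and still so for the second after the job is handed in, with the robot touching nothing.
It also fails if it takes over 50 s, if anything falls off the work surface, if the arm or the gripper's body presses on something with over 40 N, if the wrist force passes 120 N, or if a joint passes its speed limit or range.

## Working session

There is one attempt and no reset: what is moved stays moved. The work goes in short steps, Python scripts to look and compute and a tool call to move; the robot and the scene stay as the last step left them, time stands still between calls to the robot, and variables do not carry over. Pictures are saved under pics/ and viewed, about 8 in all and at most 12, crops included, and the job is handed in when it is done.

Besides the shell and the picture viewer there is one more tool, called after "Call:" as name(argument=value, ...) on one line, values as JSON. play_rows: Moves the arm, as the interface text tells. Its arguments: {"type":"object","properties":{"rows":{"type":"string"},"squeeze":{"type":"number"}},"required":["rows"]}

```bash
mkdir -p pics; python3 - <<'E'
from rig import readout, imaging, robot
import cv2,numpy as np
for n in("side","top"):
    cv2.imwrite(f"pics/{n}0.png",imaging.camera(n)); i=imaging.camera_info(n); print(n,np.round(i["K"],1).tolist(),np.round(i["world_to_cam"],4).tolist())
o=readout.get_obs();print({k:np.round(v,3).tolist() for k,v in o.items()})
E
```

```text
side [[552.1, 0.0, 320.2], [0.0, 552.1, 238.8], [0.0, 0.0, 1.0]] [[0.8717, -0.4897, 0.0166, -0.4754], [-0.1832, -0.3572, -0.9159, 0.1367], [0.4545, 0.7954, -0.401, 1.2989], [0.0, 0.0, 0.0, 1.0]]
top [[497.0, 0.0, 319.8], [0.0, 497.0, 239.6], [0.0, 0.0, 1.0]] [[0.027, -0.9996, -0.0053, -0.083], [-0.9792, -0.0254, -0.2014, 0.5337], [0.2012, 0.0106, -0.9795, 1.1507], [0.0, 0.0, 0.0, 1.0]]
{'time': 0.1, 'q': [1.072, 0.528, 1.434, 0.0, 1.181, -0.179], 'joint_velocities': [0.001, -0.003, -0.004, 0.001, -0.0, 0.0], 'joint_torque': [-0.001, -44.099, -17.715, 0.063, 0.053, -0.0], 'position': [0.197, 0.593, 0.222], 'tool_rot': [-0.414, 0.574, 0.413, 0.573], 'ft_force': [-0.771, 0.146, 0.496], 'moment': [0.008, -0.025, -0.006], 'grip_width': 0.087}
```

View pics/top0.png

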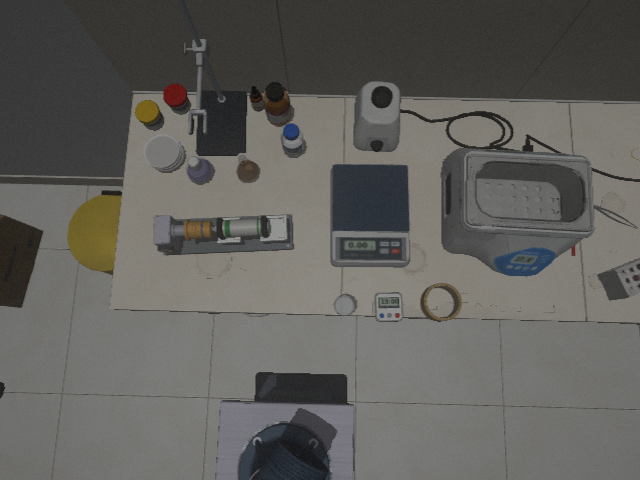

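View pics/side0.png

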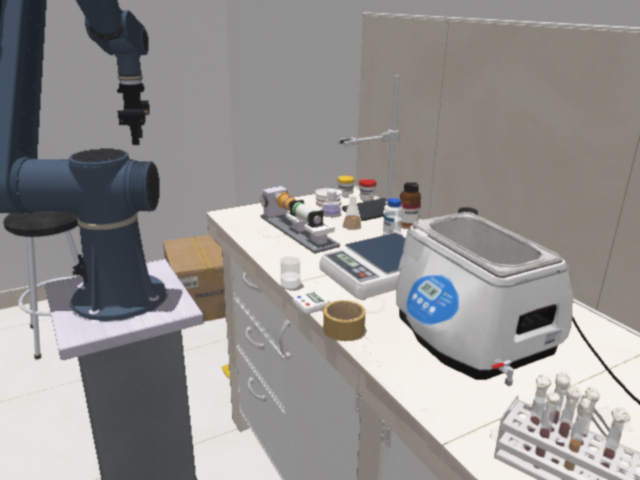

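```bash
python3 - <<'E'
import cv2,numpy as np
a=cv2.imread("pics/top0.png")
c=cv2.resize(a[200:265,145:305],None,fx=5,fy=5,interpolation=cv2.INTER_CUBIC)
s=cv2.imread("pics/side0.png")
d=cv2.resize(s[180:255,250:360],None,fx=3.6,fy=3.6,interpolation=cv2.INTER_CUBIC)
e=cv2.resize(a[158:270,325:415],None,fx=2.4,fy=2.4,interpolation=cv2.INTER_CUBIC)
o=np.zeros((600,800,3),np.uint8);o[:325]=c;o[328:328+d.shape[0],:d.shape[1]]=d;o[328:328+e.shape[0],410:410+e.shape[1]]=e
cv2.imwrite("pics/c0.png",o)
E
cat > h.py <<'E'
import numpy as np
from rig import imaging
def ray(n,u,v,z):
    i=imaging.camera_info(n);M=np.array(i["world_to_cam"]);R,t=M[:3,:3],M[:3,3]
    d=R.T@np.linalg.solve(i["K"],[u,v,1]);c=-R.T@t
    return c+d*(z-c[2])/d[2]
def proj(n,p):
    i=imaging.camera_info(n);M=np.array(i["world_to_cam"]);q=i["K"]@(M[:3,:3]@p+M[:3,3]);return q[:2]/q[2]
E
```

```text
(no output)
```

View pics/c0.png

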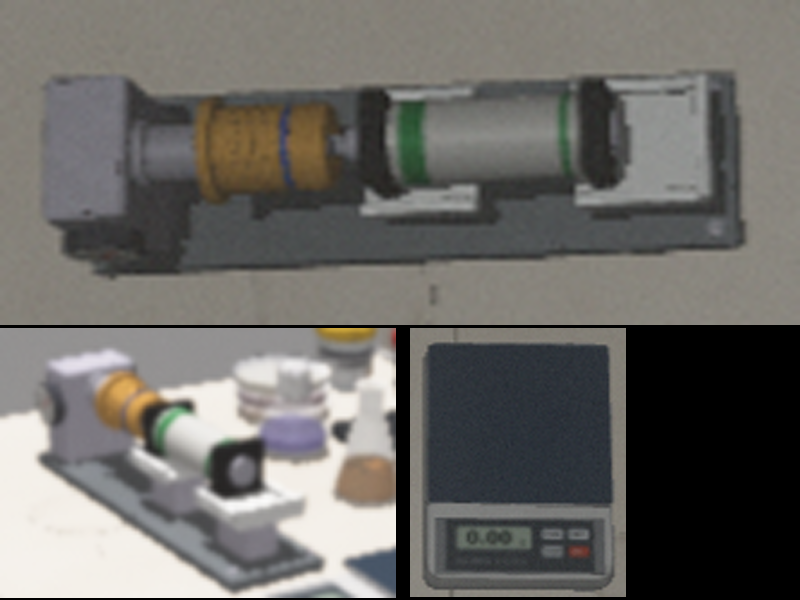

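```bash
python3 - <<'E'
from h import *
T=lambda x,y,z:ray("top",145+x/5,200+y/5,z).round(4)
for n,x,y,z in [("axis sleeve",265,147,.075),("axis cart",490,139.5,.075),("sleeve front",337,144,.075),("flange back",197,150,.075),("blkTL",45,78,.096),("blkTR",126,76,.096),("blkBR",128,222,.096),("blkBL",42,218,.096),("plateBR",743,247,.012),("plateTR",735,72,.012),("stop top R",712,197,.064),("stop TR",710,73,.064),("cartcol L",362,140,.075),("cartcol R",618,140,.075)]: print(n,T(x,y,z))
P=lambda x,y:ray("top",325+(x-410)/2.4,158+(y-328)/2.4,.059)
c=[P(427,345),P(608,345),P(612,502),P(428,502)]
for p in c:print("pan",p.round(4))
print(np.mean(c,0))
print("beaker",ray("top",345,305,.035),"timer",ray("top",389,306,.019),"tape",ray("top",441,302,.048))
E
```

```text
axis sleeve [0.5487 0.2232 0.075 ]
axis cart [0.5551 0.1156 0.075 ]
sleeve front [0.551  0.1888 0.075 ]
flange back [0.5463 0.2557 0.075 ]
blkTL [0.5748 0.3245 0.096 ]
blkTR [0.5767 0.2862 0.096 ]
blkBR [0.5065 0.2791 0.096 ]
blkBL [0.5073 0.3195 0.096 ]
plateBR [ 0.5175 -0.0035  0.012 ]
plateTR [0.6077 0.004  0.012 ]
stop top R [0.532 0.009 0.064]
stop TR [0.5935 0.0125 0.064 ]
cartcol L [0.5533 0.177  0.075 ]
cartcol R [0.5565 0.0543 0.075 ]
pan [ 0.7248 -0.0943  0.059 ]
pan [ 0.7295 -0.2819  0.059 ]
pan [ 0.5627 -0.2845  0.059 ]
pan [ 0.5579 -0.099   0.059 ]
[ 0.64370767 -0.18992409  0.059     ]
beaker [ 0.38102679 -0.13330851  0.035     ] timer [ 0.38262893 -0.24080053  0.019     ] tape [ 0.39321272 -0.36024747  0.048     ]
```

```bash
cat >> h.py <<'E'
from scipy.spatial.transform import Rotation as Ro
from rig import readout
X=np.array([.065,-.998,0]);X/=np.linalg.norm(X);O=np.array([.5505,.194,0])
def st(x,z): return O+X*x+np.array([0,0,z])
def plan(p,jaw=None):
    o=readout.get_obs();R=Ro.from_quat(o["tool_rot"]);M=R.as_matrix()
    if jaw is None: jaw=np.array([-X[1],X[0],0])
    best=None
    for s in(1,-1):
        z=s*jaw;x=np.array([0,0,-1.]);T=np.column_stack([x,np.cross(z,x),z])
        r=(R.inv()*Ro.from_matrix(T)).as_rotvec()
        print("turn",r.round(3),"deg",np.rad2deg(np.linalg.norm(r)).round(1),"then shift tool mm",(1000*T.T@(p-o["position"])).round(1))
    print("shift now, unturned",(1000*M.T@(p-o["position"])).round(1));print("axes y,z",M[:,1].round(2),M[:,2].round(2))
    print("t",o["time"],"pos",o["position"].round(4),"F",o["ft_force"].round(1),"w",round(o["grip_width"],4),"q6",o["q"][5].round(2))
E
python3 -c "
from h import *
plan(st(-28,.2) if 0 else st(-.028,.2))"
```

```text
turn [ 1.185e+00 -2.000e-03  1.000e-03] deg 67.9 then shift tool mm [  21.7 -392.7  327.1]
turn [-1.957e+00 -1.000e-03 -2.000e-03] deg 112.1 then shift tool mm [  21.7  392.7 -327.1]
shift now, unturned [  22.  -450.9 -240.7]
axes y,z [-0.95  0.32  0.  ] [ 0.32  0.95 -0.  ]
t 0.1 pos [0.1967 0.5925 0.2217] F [-0.8  0.1  0.5] w 0.087 q6 -0.18
```

Call:
play_rows(rows=".12 0 0 0 0 0 0;.12 0 0 0 0 0 0;.12 0 0 0 0 0 0;.12 0 0 0 0 0 0;.12 0 0 0 0 0 0;.12 0 0 0 0 0 0;.12 0 0 0 0 0 0;.12 0 0 0 0 0 0")

```text
time: 0.77
position: [0.1968, 0.5927, 0.2219]
tool_rot: [-0.101, 0.7, 0.1, 0.7]
ft_force: [0.3, -0.4, 0.6]
grip_width: 0.0872
```

Call:
play_rows(rows=".1125 0 0 0 0 0 0;.1125 0 0 0 0 0 0;0 0 0 1 -28 23 0;0 0 0 1 -28 23 0;0 0 0 1 -28 23 0;0 0 0 1 -28 23 0;0 0 0 1 -28 23 0;0 0 0 1 -28 23 0")

```text
time: 1.43
position: [0.3462, 0.4329, 0.2162]
tool_rot: [-0.023, 0.707, 0.023, 0.706]
ft_force: [0.1, 0.2, -0.6]
grip_width: 0.0872
```

Call:
play_rows(rows="0 0 0 1 -28 23 0;0 0 0 1 -28 23 0;0 0 0 1 -28 23 0;0 0 0 1 -28 23 0;0 0 0 1 -28 23 0;0 0 0 1 -28 23 0;0 0 0 1 -28 23 0;0 0 0 0 0 0 0")

```text
time: 2.1
position: [0.5243, 0.2446, 0.2092]
tool_rot: [-0.022, 0.705, 0.02, 0.708]
ft_force: [0.5, -0.8, -0.8]
grip_width: 0.0874
```

```bash
python3 -c "
from h import *
import cv2
plan(st(-.028,.056))
a=imaging.camera('side');b=imaging.camera('top')
cv2.imwrite('pics/m1.png',np.hstack([cv2.resize(a[100:260,240:400],(400,400)),cv2.resize(b[160:280,130:250],(400,400))]))"
```

```text
turn [-0.006  0.004  0.002] deg 0.4 then shift tool mm [153.2 -24.2  22.8]
turn [ 3.136e+00  3.000e-03 -6.000e-03] deg 179.7 then shift tool mm [153.2  24.2 -22.8]
shift now, unturned [153.3 -23.7  22.4]
axes y,z [-0.06  1.   -0.  ] [1.   0.06 0.  ]
t 2.1 pos [0.5243 0.2446 0.2092] F [ 0.5 -0.8 -0.8] w 0.0874 q6 0.19
```

View pics/m1.png

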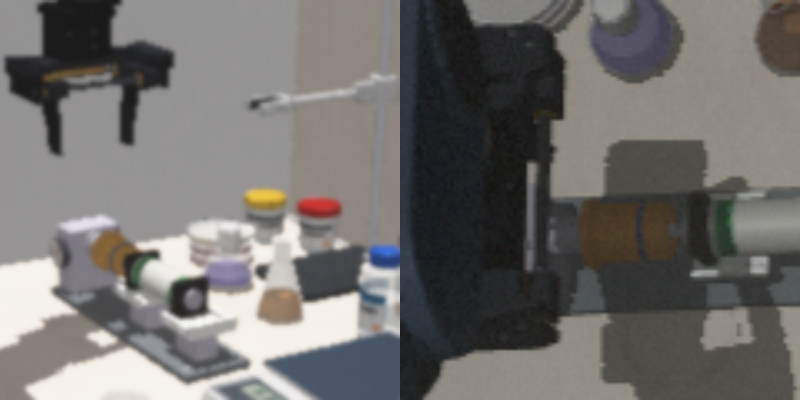

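Call:
play_rows(rows="0 0 0 0 -12 11 0;0 0 0 0 -12 11.5 0;0 0 0 25 0 0 0;0 0 0 30 0 0 0;0 0 0 30 0 0 0;0 0 0 30 0 0 0;0 0 0 22 0 0 0;0 0 0 0 0 0 0")

```text
time: 2.87
position: [0.54, 0.2261, 0.0681]
tool_rot: [-0.024, 0.71, 0.023, 0.704]
ft_force: [-0.5, -0.5, -1.0]
grip_width: 0.0873
```

```bash
python3 -c "
from h import *
import cv2
plan(st(-.028,.056))
a=imaging.camera('side');b=imaging.camera('top')
cv2.imwrite('pics/m2.png',np.hstack([cv2.resize(a[160:260,240:340],(400,400),interpolation=2),cv2.resize(b[160:260,150:250],(400,400),interpolation=2)]))"
```

```text
turn [ 0.001 -0.009  0.002] deg 0.5 then shift tool mm [12.1 -4.7  8.4]
turn [-3.14e+00 -3.00e-03 -1.40e-02] deg 179.9 then shift tool mm [12.1  4.7 -8.4]
shift now, unturned [12.  -4.7  8.5]
axes y,z [-0.07  1.   -0.  ] [ 1.    0.07 -0.01]
t 2.8667 pos [0.54   0.2261 0.0681] F [-0.5 -0.5 -1. ] w 0.0873 q6 0.14
```

View pics/m2.png

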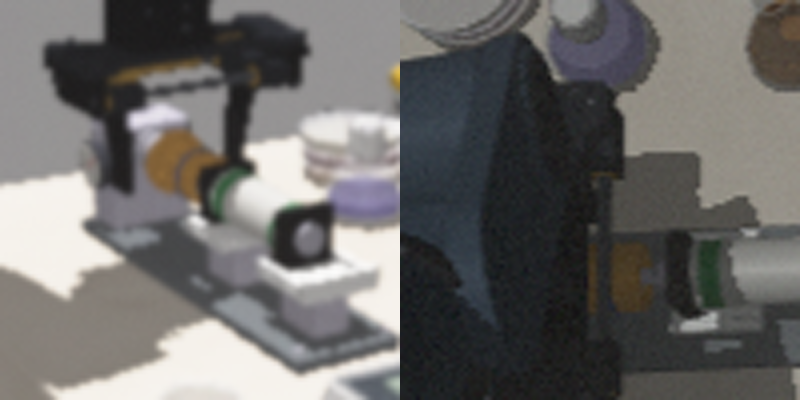

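Call:
play_rows(rows="0 0 0 0 0 0 0;0 0 0 0 0 0 0;0 0 0 0 0 0 0")

```text
time: 3.22
position: [0.5444, 0.2272, 0.0744]
tool_rot: [-0.023, 0.705, 0.023, 0.708]
ft_force: [0.2, -0.3, -0.0]
grip_width: 0.087
```

```bash
python3 -c "
from h import *
plan(st(-.028,.056))"
```

```text
turn [ 0.     0.004 -0.   ] deg 0.2 then shift tool mm [18.4 -5.5  3.9]
turn [-3.141e+00  1.000e-03  6.000e-03] deg 180.0 then shift tool mm [18.4  5.5 -3.9]
shift now, unturned [18.4 -5.5  3.9]
axes y,z [-0.07  1.    0.  ] [1.   0.07 0.  ]
t 3.2167 pos [0.5444 0.2272 0.0744] F [ 0.2 -0.3 -0. ] w 0.087 q6 0.14
```

Call:
play_rows(rows="0 0 0 9 -3 2 0;0 0 0 9.4 -2.5 2 0;0 0 0 0 0 0 0;0 0 0 0 0 0 0.6;0 0 0 0 0 0 0.6;0 0 0 0 0 0 0.6;0 0 0 0 0 0 0.6;0 0 0 0 0 0 0.6", squeeze=5)

```text
time: 3.88
position: [0.5475, 0.2217, 0.0543]
tool_rot: [-0.023, 0.707, 0.023, 0.707]
ft_force: [0.4, -0.2, -0.2]
grip_width: 0.0617
```

```bash
python3 -c "
from h import *
plan(st(-.028,.056))"
```

```text
turn [ 0.  0. -0.] deg 0.0 then shift tool mm [-1.7  0.2  1.2]
turn [-3.142e+00  0.000e+00  1.000e-03] deg 180.0 then shift tool mm [-1.7 -0.2 -1.2]
shift now, unturned [-1.7  0.2  1.2]
axes y,z [-0.07  1.    0.  ] [1.   0.07 0.  ]
t 3.8833 pos [0.5475 0.2217 0.0543] F [ 0.4 -0.2 -0.2] w 0.0617 q6 0.13
```

Call:
play_rows(rows="0 0 0 -1 0 1 1;0 0 0 0 0 0 1;0 0 0 0 0 0 1;0 0 0 0 0 0 1;0 0 0 0 0 0 1;0 0 0 0 0 0 1")

```text
time: 4.38
position: [0.5499, 0.2218, 0.0555]
tool_rot: [-0.023, 0.706, 0.023, 0.708]
ft_force: [3.6, 0.0, -1.3]
grip_width: 0.0426
```

Call:
play_rows(rows="0 0 0 0 0 1 1;0 0 0 0 0 0 1;0 0 0 0 0 0 1;0 0 0 0 4 0 1;0 0 0 0 4 0 1;0 0 0 0 4 0 1;0 0 0 0 2.5 0 1;0 0 0 0 0 0 1", squeeze=35)

```text
time: 5.05
position: [0.549, 0.2341, 0.0554]
tool_rot: [-0.025, 0.707, 0.022, 0.707]
ft_force: [3.4, -7.3, 3.1]
grip_width: 0.0415
```

Call:
play_rows(rows="0 0 0 0 0 0 1;0 0 0 0 0 0 1;0 0 0 0 0 0 1;0 0 0 0 0 0 1")

```text
time: 5.38
position: [0.549, 0.2337, 0.0554]
tool_rot: [-0.025, 0.707, 0.022, 0.707]
ft_force: [3.4, -8.1, 1.5]
grip_width: 0.0414
```

```bash
python3 -c "
from h import *
import cv2
plan(st(-.028,.056))
a=imaging.camera('side');b=imaging.camera('top')
cv2.imwrite('pics/m3.png',np.hstack([cv2.resize(a[160:260,240:340],(400,400),interpolation=2),cv2.resize(b[175:275,200:300],(400,400),interpolation=2)]))"
```

```text
turn [0.001 0.    0.004] deg 0.2 then shift tool mm [ -0.6 -11.7  -1.1]
turn [-3.14  -0.006  0.   ] deg 179.9 then shift tool mm [-0.6 11.7  1.1]
shift now, unturned [ -0.5 -11.7  -1.1]
axes y,z [-0.07  1.   -0.  ] [1.   0.07 0.  ]
t 5.3833 pos [0.549  0.2337 0.0554] F [ 3.4 -8.1  1.5] w 0.0414 q6 0.16
```

View pics/m3.png

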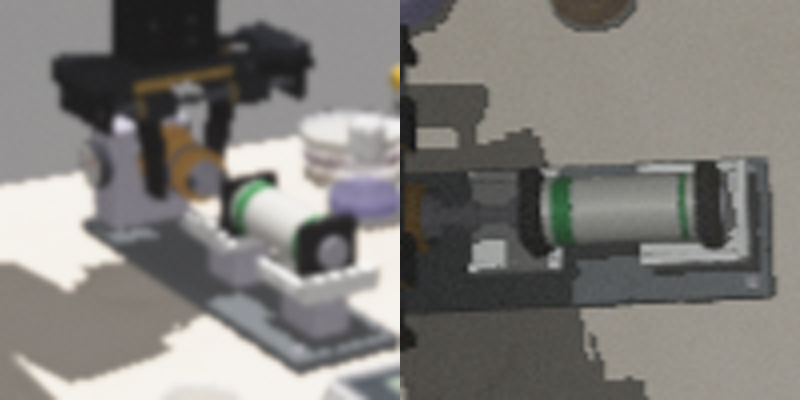

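Call:
play_rows(rows="0 0 0 0 0 0 0;0 0 0 0 0 0 0;0 0 0 0 0 0 0;0 0 0 0 0 0 0;0 0 0 0 0 0 0;0 0 0 0 0 0 0;0 0 0 -25 0 0 0;0 0 0 -35 0 0 0")

```text
time: 6.15
position: [0.5457, 0.236, 0.1125]
tool_rot: [-0.023, 0.71, 0.023, 0.704]
ft_force: [1.4, 0.4, 0.8]
grip_width: 0.084
```

Call:
play_rows(rows="0 0 0 -35 0 0 0;0 0 0 -30 0 0 0;0 0 0 0 -33 0 0;0 0 0 0 -33 0 0;0 0 0 0 -33 0 0;0 0 0 0 -33 0 0;0 0 0 0 0 0 0;0 0 0 0 0 0 0")

```text
time: 6.82
position: [0.5574, 0.1033, 0.1803]
tool_rot: [-0.022, 0.707, 0.022, 0.707]
ft_force: [-0.2, 0.3, -0.3]
grip_width: 0.0873
```

```bash
python3 -c "
from h import *
import cv2
print(ray('top',230,200+0,.075)); L=ray('top',230,227.5,.075);Rr=ray('top',281.7,226.5,.075);print(L,Rr,(L+Rr)/2,st(.110,.075))
plan(st(.102,.056))
a=imaging.camera('side');b=imaging.camera('top')
cv2.imwrite('pics/m4.png',np.hstack([cv2.resize(a[160:260,240:340],(400,400),interpolation=2),cv2.resize(b[175:275,150:250],(400,400),interpolation=2)]))"
```

```text
[0.623591   0.15119345 0.075     ]
[0.55530001 0.14685493 0.075     ] [0.5609519  0.02309084 0.075     ] [0.55812596 0.08497288 0.075     ] [0.55764918 0.08423257 0.075     ]
turn [-0.003  0.    -0.001] deg 0.2 then shift tool mm [124.3 -11.1  -1. ]
turn [ 3.138e+00 -1.000e-03 -1.000e-03] deg 179.8 then shift tool mm [124.3  11.1   1. ]
shift now, unturned [124.2 -11.2  -1. ]
axes y,z [-0.06  1.    0.  ] [1.   0.06 0.  ]
t 6.8167 pos [0.5574 0.1033 0.1803] F [-0.2  0.3 -0.3] w 0.0873 q6 -0.08
```

View pics/m4.png

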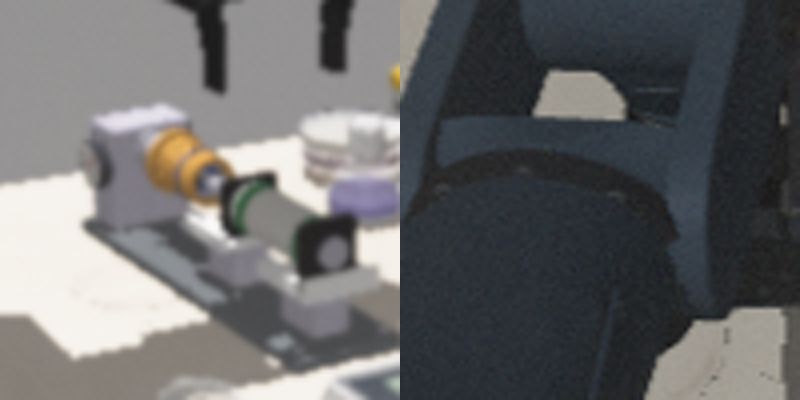

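Call:
play_rows(rows="0 0 0 0 -11 0 0;0 0 0 25 0 0 0;0 0 0 25 0 0 0;0 0 0 25 0 0 0;0 0 0 25 0 0 0;0 0 0 24 0 0 0;0 0 0 0 0 0 0;0 0 0 0 0 0 0")

```text
time: 7.58
position: [0.5567, 0.0941, 0.0551]
tool_rot: [-0.023, 0.708, 0.024, 0.706]
ft_force: [0.1, 0.5, -0.4]
grip_width: 0.0871
```

```bash
python3 -c "
from h import *
plan(st(.102,.056))"
```

```text
turn [ 0.001 -0.003 -0.   ] deg 0.2 then shift tool mm [-0.9 -1.9  0.3]
turn [-3.14   0.    -0.005] deg 179.9 then shift tool mm [-0.9  1.9 -0.3]
shift now, unturned [-0.9 -1.9  0.3]
axes y,z [-0.07  1.    0.  ] [ 1.    0.07 -0.  ]
t 7.5833 pos [0.5567 0.0941 0.0551] F [ 0.1  0.5 -0.4] w 0.0871 q6 -0.1
```

Call:
play_rows(rows="0 0 0 0 -1.5 1 1;0 0 0 0 0 0 1;0 0 0 0 0 0 1;0 0 0 0 0 0 1;0 0 0 0 0 0 1;0 0 0 0 0 0 1;0 0 0 0 0 0 1;0 0 0 0 0 0 1", squeeze=6)

```text
time: 8.25
position: [0.5589, 0.092, 0.0563]
tool_rot: [-0.023, 0.707, 0.023, 0.707]
ft_force: [-0.1, 0.9, -0.1]
grip_width: 0.0416
```

Call:
play_rows(rows="0 0 0 0 0 0 1;0 0 0 0 0 0 1;0 0 0 0 0 0 1;0 0 0 0 0 0 1", squeeze=25)

```text
time: 8.58
position: [0.5589, 0.092, 0.0562]
tool_rot: [-0.023, 0.707, 0.023, 0.707]
ft_force: [0.6, -0.4, 1.4]
grip_width: 0.0397
```

Call:
play_rows(rows="0 0 0 -8 0 0 1;0 0 0 -15 0 0 1;0 0 0 -20 0 0 1;0 0 0 -20 0 0 1;0 0 0 -20 0 0 1;0 0 0 -17 0 0 1;0 0 0 0 0 0 1;0 0 0 0 0 0 1")

```text
time: 9.25
position: [0.5591, 0.0921, 0.1568]
tool_rot: [-0.023, 0.706, 0.023, 0.707]
ft_force: [-0.6, -0.0, -3.2]
grip_width: 0.0396
```

```bash
python3 -c "
from h import *
j=np.array([1,.025,0]);j/=np.linalg.norm(j)
plan(np.array([.6437,-.1824,.130]),j)"
```

```text
turn [0.04  0.002 0.   ] deg 2.3 then shift tool mm [  26.8 -276.5   77.8]
turn [-3.102e+00 -0.000e+00  2.000e-03] deg 177.7 then shift tool mm [ 26.8 276.5 -77.8]
shift now, unturned [  26.9 -279.4   66.6]
axes y,z [-0.06  1.   -0.  ] [1.   0.06 0.  ]
t 9.25 pos [0.5591 0.0921 0.1568] F [-0.6 -0.  -3.2] w 0.0396 q6 -0.1
```

Call:
play_rows(rows=".04 0 0 0 0 0 1;0 0 0 0 -20 5.5 1;0 0 0 0 -26 7 1;0 0 0 0 -26 7 1;0 0 0 0 -26 7 1;0 0 0 0 -26 7 1;0 0 0 0 -26 7 1;0 0 0 0 -26 7 1")

```text
time: 9.92
position: [0.6095, -0.0835, 0.1538]
tool_rot: [-0.008, 0.709, 0.009, 0.706]
ft_force: [0.2, -0.0, -2.6]
grip_width: 0.0396
```

Call:
play_rows(rows="0 0 0 0 -26 7 1;0 0 0 0 -26 7 1;0 0 0 0 -26 7 1;0 0 0 0 -16 5 1;0 0 0 0 -6 3 1;0 0 0 12 0 0 1;0 0 0 12 0 0 1;0 0 0 0 0 0 1")

```text
time: 10.58
position: [0.6387, -0.179, 0.1275]
tool_rot: [-0.007, 0.71, 0.011, 0.704]
ft_force: [-1.4, 0.6, -3.5]
grip_width: 0.0393
```

Call:
play_rows(rows="0 0 0 0 0 0 1;0 0 0 0 0 0 1;0 0 0 0 0 0 1")

```text
time: 10.83
position: [0.6424, -0.181, 0.1324]
tool_rot: [-0.009, 0.707, 0.009, 0.707]
ft_force: [0.4, -0.8, -1.8]
grip_width: 0.0396
```

```bash
python3 -c "
from h import *
import cv2
j=np.array([1,.025,0]);j/=np.linalg.norm(j)
plan(np.array([.6437,-.1824,.064]),j)
a=imaging.camera('side');b=imaging.camera('top')
cv2.imwrite('pics/m5.png',np.hstack([cv2.resize(a[170:300,300:430],(400,400),interpolation=2),cv2.resize(b[150:280,310:440],(400,400),interpolation=2)]))"
```

```text
turn [0.001 0.    0.   ] deg 0.1 then shift tool mm [68.4 -1.4  1.3]
turn [-3.14e+00 -0.00e+00  1.00e-03] deg 179.9 then shift tool mm [68.4  1.4 -1.3]
shift now, unturned [68.4 -1.4  1.3]
axes y,z [-0.03  1.   -0.  ] [1.   0.03 0.  ]
t 10.8333 pos [ 0.6424 -0.181   0.1324] F [ 0.4 -0.8 -1.8] w 0.0396 q6 -0.47
```

View pics/m5.png

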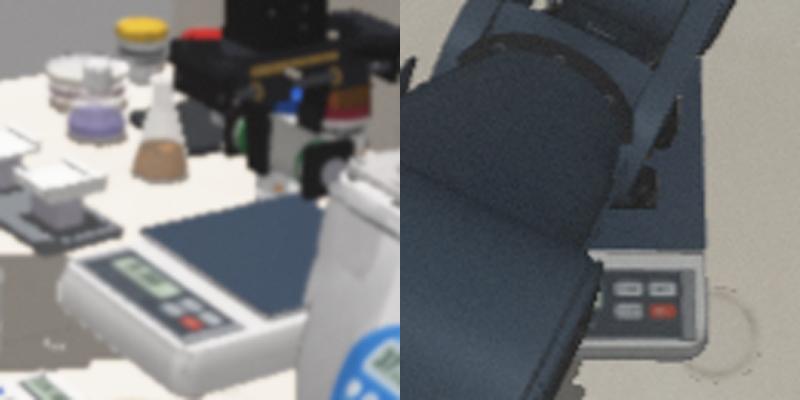

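Call:
play_rows(rows="0 0 0 15 -1.4 1.3 1;0 0 0 18 0 0 1;0 0 0 18 0 0 1;0 0 0 9 0 0 1;0 0 0 4 0 0 1;0 0 0 0 0 0 1;0 0 0 0 0 0 1")

```text
time: 11.52
position: [0.6442, -0.1836, 0.0689]
tool_rot: [-0.009, 0.707, 0.009, 0.707]
ft_force: [0.5, -0.1, -2.2]
grip_width: 0.0393
```

Call:
play_rows(rows="0 0 0 1 0 0 1;0 0 0 1 0 0 1;0 0 0 0 0 0 1;0 0 0 0 0 0 1")

```text
time: 11.85
position: [0.6438, -0.1834, 0.0667]
tool_rot: [-0.009, 0.707, 0.009, 0.707]
ft_force: [0.1, 0.1, -2.7]
grip_width: 0.0395
```

Call:
play_rows(rows="0 0 0 1 0 0 1;0 0 0 1 0 0 1;0 0 0 0 0 0 1;0 0 0 0 0 0 1")

```text
time: 12.18
position: [0.6434, -0.1833, 0.064]
tool_rot: [-0.009, 0.707, 0.009, 0.707]
ft_force: [0.6, -0.4, -2.4]
grip_width: 0.0392
```

Call:
play_rows(rows="0 0 0 .6 0 0 1;0 0 0 0 0 0 1;0 0 0 0 0 0 1")

```text
time: 12.43
position: [0.6436, -0.1833, 0.0637]
tool_rot: [-0.009, 0.707, 0.009, 0.707]
ft_force: [0.5, 0.2, -1.1]
grip_width: 0.0395
```

Call:
play_rows(rows="0 0 0 .6 0 0 1;0 0 0 0 0 0 1;0 0 0 0 0 0 1")

```text
time: 12.68
position: [0.6436, -0.1834, 0.0637]
tool_rot: [-0.009, 0.707, 0.009, 0.707]
ft_force: [-1.2, 0.5, 3.5]
grip_width: 0.0393
```

Call:
play_rows(rows="0 0 0 .6 0 0 1;0 0 0 0 0 0 1;0 0 0 0 0 0 1")

```text
time: 12.93
position: [0.6436, -0.1834, 0.0636]
tool_rot: [-0.009, 0.707, 0.009, 0.707]
ft_force: [-2.5, 1.3, 7.3]
grip_width: 0.0393
```

Call:
play_rows(rows="0 0 0 -.7 0 0 1;0 0 0 0 0 0 0.5;0 0 0 0 0 0 0.3;0 0 0 0 0 0 0;0 0 0 0 0 0 0;0 0 0 0 0 0 0;0 0 0 0 0 0 0;0 0 0 0 0 0 0", squeeze=5)

```text
time: 13.6
position: [0.6436, -0.1834, 0.0629]
tool_rot: [-0.009, 0.707, 0.009, 0.707]
ft_force: [0.0, -0.6, 0.3]
grip_width: 0.0754
```

Call:
play_rows(rows="0 0 0 -15 0 0 0;0 0 0 -30 0 0 0;0 0 0 -30 0 0 0;0 0 0 -30 0 0 0;0 0 0 -25 10 0 0;0 0 0 0 30 -5 0;0 0 0 0 30 -5 0;0 0 0 0 30 -5 0")

```text
time: 14.27
position: [0.626, -0.0832, 0.194]
tool_rot: [-0.008, 0.706, 0.008, 0.708]
ft_force: [0.6, -0.1, -1.1]
grip_width: 0.0871
```

Call:
play_rows(rows="0 0 0 0 30 -5 0;0 0 0 0 30 -5 0;0 0 0 0 30 -5 0;0 0 0 0 30 -5 0;0 0 0 0 30 -5 0;0 0 0 0 30 0 0;0 0 0 0 0 0 0;0 0 0 0 0 0 0")

```text
time: 14.93
position: [0.5963, 0.0972, 0.1932]
tool_rot: [-0.01, 0.707, 0.01, 0.707]
ft_force: [0.7, -0.5, -1.1]
grip_width: 0.087
```

```bash
python3 -c "
from h import *
import cv2
print(readout.get_obs()['position'])
a=imaging.camera('side');b=imaging.camera('top')
cv2.imwrite('pics/top6.png',b);cv2.imwrite('pics/side6.png',a)
cv2.imwrite('pics/m6.png',np.vstack([np.hstack([cv2.resize(a[170:300,250:380],(400,400),interpolation=2),cv2.resize(b[150:280,310:440],(400,400),interpolation=2)]),cv2.resize(b[190:330,100:660],(800,200))]))"
```

```text
[0.59625195 0.09719214 0.19315659]
```

View pics/m6.png

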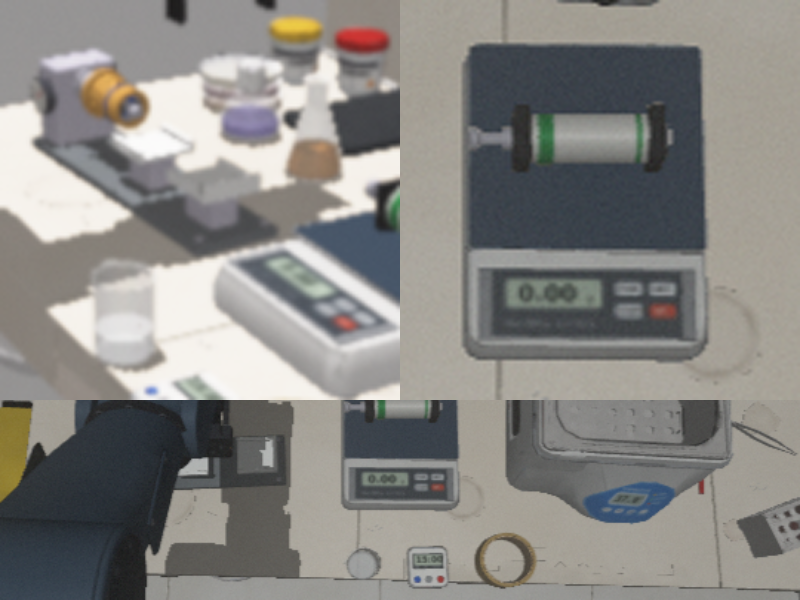

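```bash
python3 -c "
from rig import robot
print(robot.hand_in())"
```

```text
the job is handed in; nothing more can be done
None
```

The job is done and handed in at about 15 s of robot time. I gripped the sleeve and pulled it back about 12 mm, and the cartridge popped out about 31 mm on to its shoes. I then let the sleeve go, lifted the cartridge straight up and laid it on the pan.

What the last checks showed:
- **Cartridge:** in the final top picture it lies level on its collars, within a few mm of the pan's middle. It was lowered in steps of about 1 mm or less until the wrist felt contact, at most about 7 N, and only then let go.
- **Sleeve:** in the side pictures it looks fully home after release. I judged this by eye and did not measure it, and the arm hid it from the top camera.
- **Bystanders:** the beaker, timer and tape roll look unmoved in the final top picture.
- **Arm:** at hand-in it hung open and clear, with the tool about 0.19 m above the bench.

The only disagreement was that the sleeve's axis lay about 1 mm further from the robot than I had measured. The fingers felt this on closing, and I corrected for it before pulling.

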